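Cull the rocking glass tile

TASK

Three glass tiles lie on the dark flat steel plate for a flatness check, and the amber one is bowed, with one end standing up. Press that raised end down onto the plate with the fingertips and hold it there for a moment to prove that the tile rocks, then pick the amber tile up and lay it, same side up and without dropping it, on the floor of the red cull tray. Leave the green and blue tiles where they lie.

Things in the scene. Friction and masses are not known exactly. Their poses are not given: they have to be found in the camera images.
- bowed_tile: Amber glass tile, 45 mm wide, 10 thick, 0.13 kg. Origin: underside, middle of the bend line, on the plate. z up, y across. To its -x 65 mm lie flat; to its +x (away from the robot, within 30 deg) 45 mm slope up 0.2 rad, the end 9 mm clear of the plate. A press under 1 N near that end rocks it 0.2 rad till the slope lies flat; freed, it falls back. Grip its sides 10 mm to -x of origin (balance).
- green_tile: Dark green flat glass tile, 110 x 45 x 10 mm (x, y, z), to be left alone. Origin: centre of its underside; z up. It lies with the other two on the fixed dark steel plate, 250 x 370 mm, 12 mm thick (top at z = 0.012).
- blue_tile: Blue flat glass tile, 110 x 45 x 10 mm (x, y, z), to be left alone. Origin: centre of its underside; z up. The three tiles lie side by side, about 120 mm between centres, in any order.
- cull_tray: Red open plastic tray, fixed to the table right (-y) of the steel plate, 190 x 160 mm outside (x, y), walls 25 mm high and 5 mm thick, floor 5 mm thick. Origin: centre of its underside, on the table; z up.

How it is judged:
By the outcome, as a careful person would: the job done as asked, in the order asked, and still so for the second after the job is handed in, with the robot touching nothing.
It also fails if it takes over 43 s, if anything falls off the work surface, if the arm or the gripper's body presses on something with over 40 N, if the wrist force passes 120 N, or if a joint passes its speed limit or range.

ROBOT

A 6-joint arm with a two-finger parallel gripper is mounted at the origin on the work surface. World frame = base frame: x ahead of the robot, y to its left, z up, the work surface at z = 0. Lengths are in m, angles in rad, forces in N, time in s.
With the tool pointing down it reaches from about 0.375 to 0.9 m from the base axis. Payload 3.1 kg.
Tool frame: the origin (TCP) lies midway between the tips of the shut fingers; the grasp point (between the pads) lies robot.grip_depth behind it (robot.grip_depth is the distance from the TCP to the grasp point, in m); z points along the fingers, y is the line along which they close (so a half turn about z gives the same grasp; the last joint's range is limited). The gripper opens to 87 mm and grips with 3 to 60 N. Pads are 19 mm wide; open, the fingers measure 117 mm over their backs; the gripper's body (75 mm by 190 mm) begins 51 mm behind the grasp point.
Start: joints at [-1.323, 0.527, 1.433, -0, 1.181, -0.178], TCP at [0.259, -0.569, 0.223] pointing down, gripper open.
Joint ranges: [-3.08, 3.08], [-0.75, 2.2], [0.22, 2.44], [-1.43, 4.57], [0, 2.65], [-2.85, 2.85]. Speed limits (rad/s): [2.79, 2.79, 3.14, 3.14, 3.14, 3.14].

INTERFACE

Orientations are given as a unit quaternion [x, y, z, w].
In Python, from rig import robot gives the robot as it stands.
- The arm moves only by the tool tcp_steps, called after "Call:" by a JSON object that holds its "method" and its "body". Schema: {"type":"object","properties":{"increments":{"type":"object","properties":{"deltas":{"type":"array","items":{"type":"array","items":{"type":"number"},"minItems":4,"maxItems":4},"minItems":1,"maxItems":20}},"additionalProperties":false,"required":["deltas"]},"jaw":{"type":"number"},"clamp_n":{"type":"number"},"only":{"type":"string"},"quiet":{"type":"boolean"},"lines":{"type":"string"}},"required":["increments"],"additionalProperties":false}. increments is an object whose key "deltas" holds a list of rows, 1 to 20 of them, each of 4 numbers: dx, dy, dz in m, then a turn about the tool's z in rad; each row shifts and turns the commanded pose from where the row before left it, along the tool's axes as they then stand; what a row does not reach is not made up. A row lasts 1/12 s, in which the tool goes at most 0.0417 m and 0.125 rad, less where a joint would pass 70% of its speed; a pose out of reach is approached as far as the arm can. jaw is the finger opening in m, set as the call begins (left out keeps the last). The fingers move at their own pace and stop on an object; clamp_n is the grip in N (left out, the last holds). Time passes only in rows, so rows that do not move let the fingers close. The tool returns the time, the measured TCP pose, the force, the opening and the grip force at its end. only (a regular expression) keeps the lines of the reply that match it, lines (a string "A,B") keeps lines A to B, and quiet returns only ok. Input that does not fit is refused with a message, and nothing moves.
- robot.get_obs(): the state, without advancing time (a new reading comes with each control period).
- robot.camera(name): name is "scene" or "side" or "wrist"; returns a dict with "img" (420x560x3 uint8, red, green, blue), "fx", "fy", "cx", "cy" (pixels), "xyz" and "attitude" of the camera in the world. Camera axes: x right, y down, z forward; pixel columns grow to the right and rows downward; lengths in m; the calibration is good to about 2 mm. A picture is of the moment at which its call begins. There is no depth.
- robot.hand_in(): hands the job in; it is judged then, once.
The state is a dict: "time": time; "q": joint angles; "joint_velocities": joint speeds; "joint_torque": joint torques, N m; "position": TCP position; "tool_rot": TCP orientation; "ft_force": force on the tool from outside, world axes, zero at the start; "moment": the same for the moment, N m; "grip_width": finger opening in m; "grip_force": force on a finger pad.
Only numpy, scipy, OpenCV 4.12 (cv2) and the standard library are available. Lean on these libraries where they do the work, as an engineer would, in place of code of your own. Each camera call takes 0.05 s, during which the arm holds its last target. There are 200 camera calls.

## Working session

There is one attempt and no reset: what is moved stays moved. The work goes in short steps, Python scripts to look and compute and a tool call to move; the robot and the scene stay as the last step left them, time stands still between calls to the robot, and variables do not carry over. Pictures are saved under pics/ and viewed, at most 10 in all, crops included, and the job is handed in when it is done.

```bash
ls; mkdir -p pics; python3 - <<'E'
from rig import robot
import cv2,numpy as np
o=robot.get_obs();print(o,robot.grip_depth)
ims=[]
for n in("scene","side"):
    c=robot.camera(n);ims.append(c);print(n,c["fx"],c["fy"],c["cx"],c["cy"],c["xyz"],c["attitude"])
    np.save(f"pics/{n}0.npy",c,allow_pickle=True)
    cv2.imwrite(f"pics/{n}0.png",c["img"][:,:,::-1])
E
```

```text
pics
rig.py
{'time': 0.0, 'q': array([-1.32251933e+00,  5.28450372e-01,  1.43389885e+00,  7.67979654e-06,
        1.18136401e+00, -1.78482266e-01]), 'joint_velocities': array([-8.10262885e-05, -4.07471396e-05, -1.09142207e-03, -4.80814995e-05,
        1.76724038e-03, -5.86732874e-04]), 'joint_torque': array([-1.43524649e-03, -4.40047109e+01, -1.76590580e+01,  6.31056377e-02,
        5.81152167e-02, -1.76462609e-04]), 'position': array([ 0.25856069, -0.56821707,  0.22158242]), 'tool_rot': array([ 9.77320573e-01,  2.11762540e-01, -3.34452660e-05, -1.05977184e-03]), 'ft_force': array([ 0.32108525, -0.13537407, -0.56376691]), 'moment': array([ 0.00906462,  0.01123765, -0.06160998]), 'grip_force': 0.0, 'grip_width': 0.08672431761289537} 0.0187
scene 511.7218130885527 511.7218130885527 272.1727118122719 214.14313673780154 [ 1.24760377 -0.08084352  0.82382234] [ 0.6839206   0.63002166 -0.24172528 -0.27729805]
side 405.5599973579529 405.5599973579529 283.29316732675574 207.02108272136408 [0.47506202 0.55054972 0.49856928] [-0.04293962  0.89867665 -0.43585582  0.02379437]
```

View pics/scene0.png

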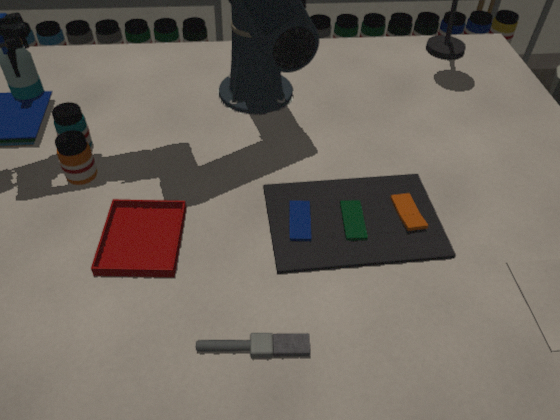

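View pics/side0.png

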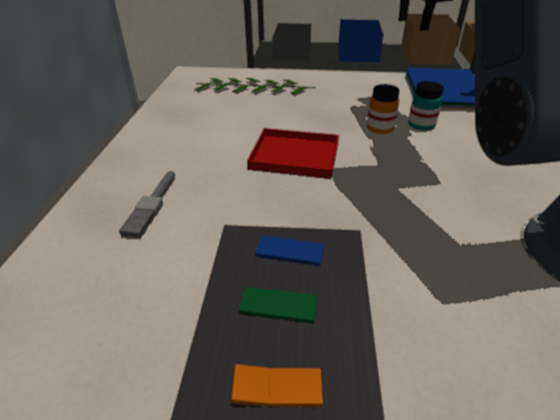

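The amber tile is on the left (+y) side of the plate, at scene (408,212) and side (277,385). Its bend is near side column 268 and the raised end is on the left (+x). The red tray is at scene (142,238). Next I'll enlarge the amber tile.

```bash
cat >h.py <<'E'
import numpy as np,cv2
from scipy.spatial.transform import Rotation as R
def ray(c,u,v):
    d=R.from_quat(c["attitude"]).apply([(u-c["cx"])/c["fx"],(v-c["cy"])/c["fy"],1]);return np.array(c["xyz"]),d
def plane(c,u,v,z):
    p,d=ray(c,u,v);return p+d*(z-p[2])/d[2]
def proj(c,P):
    x,y,z=R.from_quat(c["attitude"]).inv().apply(np.array(P)-c["xyz"]);return np.array([c["cx"]+c["fx"]*x/z,c["cy"]+c["fy"]*y/z])
def mask(c,col):
    h=cv2.cvtColor(c["img"],cv2.COLOR_RGB2HSV);lo,hi={"amber":((8,150,60),(25,255,255)),"blue":((105,120,40),(130,255,255)),"green":((60,100,30),(85,255,255)),"red":((0,150,60),(6,255,255))}[col]
    m=cv2.inRange(h,lo,hi);n,l,s,_=cv2.connectedComponentsWithStats(m)
    return l,s
def load(n): return np.load(f"pics/{n}.npy",allow_pickle=True).item()
E
python3 - <<'E'
from h import *
a=load("scene0")["img"][185:240,380:440];b=load("side0")["img"][355:415,222:332]
A=cv2.resize(a,None,fx=7,fy=7,interpolation=cv2.INTER_NEAREST);B=cv2.resize(b,None,fx=7,fy=7,interpolation=cv2.INTER_NEAREST)
cv2.imwrite("pics/a.png",A[:,:,::-1]);cv2.imwrite("pics/b.png",B[:,:,::-1])
for n in("scene0","side0"):
    c=load(n)
    for col in("amber","blue","green","red"):
        l,s=mask(c,col)
        for i in range(1,len(s)):
            if s[i][4]>150:
                k=cv2.findContours((l==i).astype(np.uint8),0,1)[0][0]
                p=cv2.approxPolyDP(k,2,True)[:,0]
                print(n,col,s[i],p.tolist())
E
```

```text
scene0 amber [ 57 145  34  21 290] [[90, 156], [88, 145], [81, 154], [71, 157], [60, 155], [57, 149], [61, 162], [67, 165], [79, 164]]
scene0 amber [391 193  37  38 782] [[391, 195], [398, 214], [408, 229], [427, 227], [409, 193]]
scene0 blue [   0   92   51   47 1808] [[50, 92], [42, 92], [37, 98], [25, 101], [14, 98], [10, 93], [0, 93], [0, 138], [35, 137]]
scene0 blue [289 200  22  41 825] [[290, 200], [290, 239], [309, 240], [309, 201]]
scene0 green [340 200  28  40 829] [[340, 201], [346, 238], [364, 239], [367, 235], [359, 201]]
scene0 red [  91  200   94   71 4511] [[113, 200], [91, 268], [172, 270], [184, 201], [156, 201], [182, 202], [182, 207], [176, 209], [116, 207], [99, 265], [93, 265]]
side0 amber [370  98  28  15 275] [[370, 100], [370, 107], [374, 110], [390, 112], [396, 109], [397, 101], [381, 103], [372, 98]]
side0 amber [ 231  364   92   43 3469] [[235, 365], [232, 402], [278, 406], [322, 404], [319, 368]]
side0 blue [ 338   20   45   43 1720] [[341, 20], [339, 60], [378, 62], [382, 35], [378, 22]]
side0 blue [ 407   67   69   37 1606] [[407, 68], [415, 89], [421, 81], [433, 81], [443, 86], [443, 102], [475, 101], [472, 92], [475, 77], [470, 69]]
side0 blue [ 255  235   69   31 1443] [[255, 252], [257, 256], [319, 265], [323, 244], [262, 235]]
side0 green [ 239  287   78   36 2014] [[245, 287], [239, 312], [313, 322], [315, 295]]
side0 red [ 248  129   90   47 2623] [[248, 159], [249, 162], [313, 168], [316, 174], [328, 175], [328, 172], [320, 173], [315, 170], [332, 170], [337, 135], [264, 129]]
side0 red [251 164  63  10 165] [[251, 164], [252, 169], [257, 166], [261, 169], [263, 166], [271, 171], [275, 167], [280, 172], [286, 169], [289, 173], [293, 170], [313, 173], [311, 170], [295, 171], [292, 168], [289, 171], [288, 168], [265, 168], [264, 165]]
```

View pics/b.png

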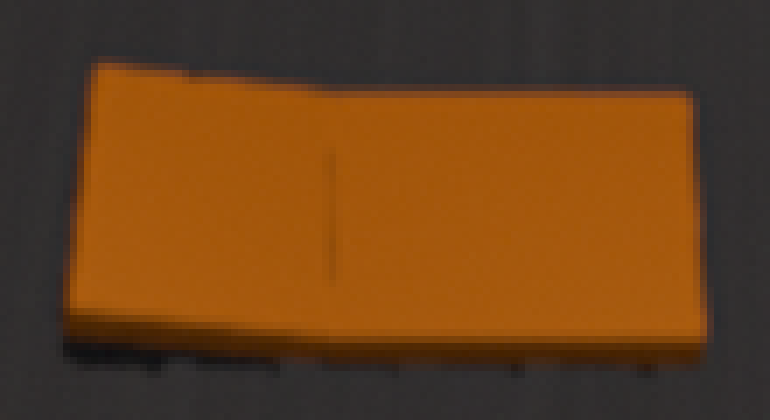

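View pics/a.png

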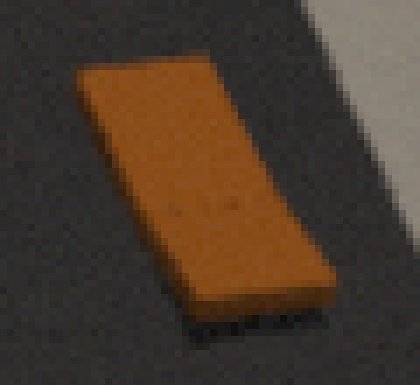

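Both crops show the tile clearly. In the side crop, the flat part's top corners are at (692,93) and (706,340) and the bend line runs through (330,215). The raised end is on the left with a shadow under it. In the scene crop, the flat-end corners are at (80,70) and (210,58).

```bash
python3 - <<'E'
from h import *
s=load("side0");c=load("scene0")
f=lambda x,y,z=.022:plane(s,222+x/7-.5,355+y/7-.5,z)
g=lambda x,y,z=.022:plane(c,380+x/7-.5,185+y/7-.5,z)
for n,p in dict(bendmid=f(330,215),bt=f(322,92),bb=f(328,337),rt=f(693,92),rb=f(706,340),lt=f(92,64,.031),lb=f(66,312,.031)).items():print(n,p.round(4))
for n,p in dict(e1=g(80,70),e2=g(210,58),r1=g(190,295,.031),r2=g(337,272,.031)).items():print("scene",n,p.round(4))
for u,v in((113,200),(184,201),(172,272),(91,270)):print("tray",plane(c,u,v,.025).round(4))
for u,v in((264,129),(337,134),(332,170),(248,160)):print("trayside",plane(s,u,v,.025).round(4))
E
```

```text
bendmid [0.5202 0.2999 0.022 ]
bt [0.5246 0.2771 0.022 ]
bb [0.5179 0.321  0.022 ]
rt [0.4579 0.2708 0.022 ]
rb [0.4546 0.3155 0.022 ]
lt [0.5653 0.2809 0.031 ]
lb [0.561  0.3254 0.031 ]
scene e1 [0.459  0.2724 0.022 ]
scene e2 [0.4565 0.3158 0.022 ]
scene r1 [0.5642 0.2777 0.031 ]
scene r2 [0.5584 0.3246 0.031 ]
tray [ 0.4358 -0.3414  0.025 ]
tray [ 0.4498 -0.1876  0.025 ]
tray [ 0.6411 -0.2052  0.025 ]
tray [ 0.6246 -0.3603  0.025 ]
trayside [ 0.6152 -0.3562  0.025 ]
trayside [ 0.434  -0.3459  0.025 ]
trayside [ 0.4455 -0.1836  0.025 ]
trayside [ 0.6307 -0.2076  0.025 ]
```

```bash
cat >>h.py <<'E'
def delta(o,target,yaw):
    m=R.from_quat(o["tool_rot"]).as_matrix();psi=np.arctan2(m[1,0],m[0,0])
    d=m.T@(np.array(target)-o["position"]);print("t",round(o["time"],2),"pos",o["position"].round(4),"yaw",psi.round(4),"tool d",d.round(4),"turn",round(psi-yaw,4),"q",o["q"].round(2),"F",o["ft_force"].round(2))
E
```

Call:
{"method": "tcp_steps", "body": {"increments": {"deltas":[[0, 0, 0, 0.114], [0, 0, 0, 0.115], [0, 0, 0, 0.115], [0.0154, -0.035, 0, 0], [0.0154, -0.035, 0, 0], [0.0154, -0.035, 0, 0], [0.0154, -0.035, 0, 0], [0.0154, -0.035, 0, 0], [0.0154, -0.035, 0, 0], [0.0154, -0.035, 0, 0], [0.0154, -0.035, 0, 0], [0.0154, -0.035, 0, 0], [0.0154, -0.035, 0, 0], [0.0154, -0.035, 0, 0], [0.0154, -0.035, 0, 0], [0.0154, -0.035, 0, 0], [0.0154, -0.035, 0, 0], [0.0154, -0.035, 0, 0], [0.0154, -0.035, 0, 0], [0.0154, -0.035, 0, 0]]}, "jaw": 0, "clamp_n": 10}}

```text
time: 1.77
position: [0.4704, 0.0477, 0.2224]
tool_rot: [0.999, 0.041, -0.0, -0.0]
ft_force: [0.1, -1.1, -0.4]
grip_width: 0.0006
grip_force: 0.0
```

Call:
{"method": "tcp_steps", "body": {"increments": {"deltas":[[0.0154, -0.035, 0, 0], [0.0154, -0.035, 0, 0], [0.0154, -0.035, 0, 0], [0.0154, -0.035, 0, 0], [0.0154, -0.035, 0.01, 0], [0.0154, -0.035, 0.01, 0], [0.0154, -0.035, 0.02, 0], [0, 0, 0.03, 0], [0, 0, 0.03, 0], [0, 0, 0.02, 0], [0, 0, 0, 0], [0, 0, 0, 0]]}}}

```text
time: 2.77
position: [0.5561, 0.2973, 0.1018]
tool_rot: [0.999, 0.041, -0.002, 0.0]
ft_force: [0.0, -0.5, 0.7]
grip_width: 0.0008
grip_force: 0.0
```

```bash
python3 - <<'E'
from h import *
from rig import robot
o=robot.get_obs();delta(o,[.5579,.302,.035],.083)
c=robot.camera("side");np.save("pics/side1.npy",c,allow_pickle=True)
d=robot.camera("scene");np.save("pics/scene1.npy",d,allow_pickle=True)
a=cv2.resize(c["img"][280:420,180:380],None,fx=2,fy=2);b=cv2.resize(d["img"][120:260,340:480],None,fx=2,fy=2)
cv2.imwrite("pics/p1.png",np.hstack([a,b])[:,:,::-1])
E
```

```text
t 2.77 pos [0.5561 0.2973 0.1018] yaw 0.0829 tool d [ 0.0024 -0.0046  0.0668] turn -0.0001 q [0.31 0.68 1.51 0.   0.95 1.8 ] F [ 0.04 -0.46  0.66]
```

View pics/p1.png

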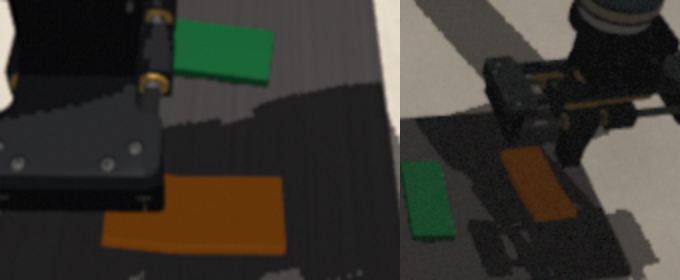

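The closed fingers hang above the amber tile's raised end, with amber in the side crop at about (195,215), and the tile hasn't moved. Now I'll descend.

Call:
{"method": "tcp_steps", "body": {"increments": {"deltas":[[0.0024, -0.0046, 0.02, 0], [0, 0, 0.02, 0], [0, 0, 0.015, 0], [0, 0, 0.01, 0], [0, 0, 0, 0], [0, 0, 0, 0]]}}}

```text
time: 3.37
position: [0.56, 0.3024, 0.0393]
tool_rot: [0.999, 0.041, 0.001, -0.0]
ft_force: [0.2, 0.9, 0.3]
grip_width: 0.0005
grip_force: 0.0
```

Call:
{"method": "tcp_steps", "body": {"increments": {"deltas":[[0, 0, 0.003, 0], [0, 0, 0.003, 0], [0, 0, 0.002, 0], [0, 0, 0.002, 0], [0, 0, 0.002, 0], [0, 0, 0, 0], [0, 0, 0, 0]]}}}

```text
time: 3.95
position: [0.5592, 0.3024, 0.0262]
tool_rot: [0.999, 0.041, -0.0, 0.0]
ft_force: [1.5, -0.3, -0.3]
grip_width: 0.0004
grip_force: 0.2
```

Call:
{"method": "tcp_steps", "body": {"increments": {"deltas":[[0, 0, 0.001, 0], [0, 0, 0.001, 0], [0, 0, 0.001, 0], [0, 0, 0, 0], [0, 0, 0, 0]]}}}

```text
time: 4.37
position: [0.559, 0.3023, 0.0231]
tool_rot: [0.999, 0.041, -0.0, 0.0]
ft_force: [0.1, 0.3, 0.1]
grip_width: 0.0005
grip_force: 0.2
```

Call:
{"method": "tcp_steps", "body": {"increments": {"deltas":[[0, 0, 0.001, 0], [0, 0, 0.001, 0], [0, 0, 0, 0], [0, 0, 0, 0]]}}}

```text
time: 4.7
position: [0.5592, 0.3023, 0.0224]
tool_rot: [0.999, 0.041, 0.0, -0.0]
ft_force: [-1.3, -0.1, 6.9]
grip_width: 0.0002
grip_force: 3.5
```

Call:
{"method": "tcp_steps", "body": {"increments": {"deltas":[[0, 0, 0.0003, 0], [0, 0, 0, 0], [0, 0, 0, 0], [0, 0, 0, 0], [0, 0, 0, 0], [0, 0, 0, 0], [0, 0, 0, 0], [0, 0, 0, 0], [0, 0, 0, 0], [0, 0, 0, 0], [0, 0, 0, 0], [0, 0, 0, 0], [0, 0, 0, 0], [0, 0, 0, 0], [0, 0, 0, 0], [0, 0, 0, 0], [0, 0, 0, 0], [0, 0, 0, 0]]}}}

```text
time: 6.2
position: [0.5592, 0.3024, 0.0224]
tool_rot: [0.999, 0.041, 0.0, 0.0]
ft_force: [-1.5, -1.1, 8.9]
grip_width: 0.0006
grip_force: 4.2
```

```bash
python3 - <<'E'
from h import *
from rig import robot
c=robot.camera("side");d=robot.camera("scene")
a=cv2.resize(c["img"][300:420,200:360],None,fx=3,fy=3);b=cv2.resize(d["img"][160:260,380:460],None,fx=3.6,fy=3.6)
cv2.imwrite("pics/p2.png",np.hstack([a,b])[:,:,::-1])
E
```

```text
(no output)
```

View pics/p2.png

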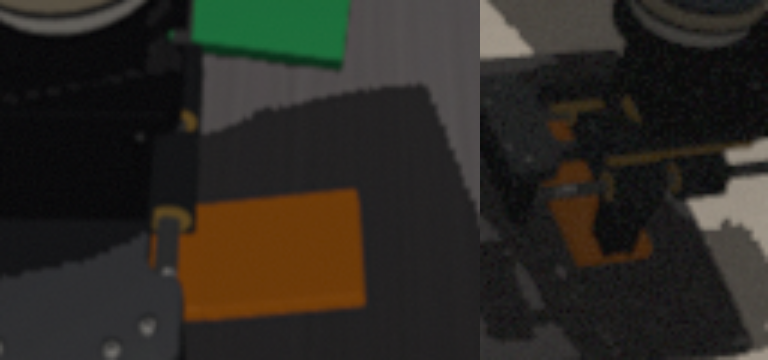

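The flat end near the robot has now risen: in the side crop its top edge climbs to (357,188), so the slope lies on the plate under about 9 N. I'll release slowly, back off and re-measure.

Call:
{"method": "tcp_steps", "body": {"increments": {"deltas":[[0, 0, -0.001, 0], [0, 0, -0.001, 0], [0, 0, -0.001, 0], [0, 0, -0.001, 0], [0, 0, -0.001, 0], [0, 0, -0.001, 0], [0, 0, -0.001, 0], [0, 0, -0.001, 0], [0, 0, -0.001, 0], [0, 0, -0.002, 0], [0, 0, -0.003, 0], [0, 0, -0.02, 0], [0, 0, -0.03, 0], [-0.04, 0, -0.01, 0], [-0.04, 0, 0, 0], [-0.03, 0, 0, 0], [-0.03, 0, 0, 0], [0, 0, 0, 0], [0, 0, 0, 0]]}}}

```text
time: 7.88
position: [0.418, 0.2907, 0.0954]
tool_rot: [0.999, 0.042, -0.0, 0.0]
ft_force: [-0.1, 0.1, 0.0]
grip_width: 0.0005
grip_force: 0.0
```

```bash
python3 - <<'E'
from h import *
from rig import robot
for n in("side","scene"):
    c=robot.camera(n);np.save(f"pics/{n}3.npy",c,allow_pickle=True)
    if n=="side":a=cv2.resize(c["img"][350:415,225:330],None,fx=7,fy=7,interpolation=cv2.INTER_NEAREST)
    l,s=mask(c,"amber");print(s[1:][s[1:,4]>150])
cv2.imwrite("pics/p3.png",a[:,:,::-1]);delta(robot.get_obs(),[.5120,.298,.05],.083)
E
```

```text
[[ 231  364   92   44 3513]]
[[ 57 143  34  23 324]
 [391 194  37  37 781]]
t 7.98 pos [0.4215 0.2914 0.0955] yaw 0.0828 tool d [0.0906 0.0009 0.0458] turn -0.0002 q [ 0.39  0.58  1.83 -0.    0.73  1.87] F [0.14 0.16 0.87]
```

View pics/p3.png

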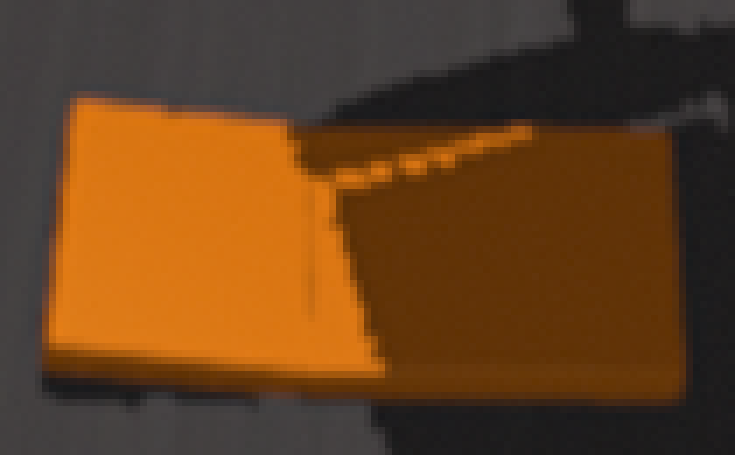

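The tile has fallen back and its mask matches the first view, so it hasn't shifted. Next I'll open the gripper and straddle it at the balance point.

Call:
{"method": "tcp_steps", "body": {"increments": {"deltas":[[0.03, 0.0003, 0, 0], [0.03, 0.0003, 0, 0], [0.02, 0.0003, 0, 0], [0.0106, 0, 0.01, 0], [0, 0, 0.015, 0], [0, 0, 0.015, 0], [0, 0, 0, 0], [0, 0, 0, 0], [0, 0, 0, 0]]}, "jaw": 0.075, "clamp_n": 15}}

```text
time: 8.73
position: [0.5102, 0.2974, 0.0549]
tool_rot: [0.999, 0.041, -0.0, 0.0]
ft_force: [0.1, 0.4, 0.5]
grip_width: 0.0527
grip_force: 0.0
```

```bash
python3 - <<'E'
from h import *
from rig import robot
delta(robot.get_obs(),[.5120,.2982,.0145],.083)
E
```

```text
t 8.73 pos [0.5102 0.2974 0.0549] yaw 0.0827 tool d [ 0.0019 -0.0007  0.0404] turn -0.0003 q [0.34 0.71 1.65 0.   0.78 1.83] F [0.14 0.39 0.48]
```

Call:
{"method": "tcp_steps", "body": {"increments": {"deltas":[[0.0018, -0.0007, 0, 0], [0, 0, 0.005, 0], [0, 0, 0.005, 0], [0, 0, 0.005, 0], [0, 0, 0.003, 0], [0, 0, 0, 0], [0, 0, 0, 0]]}}}

```text
time: 9.32
position: [0.5115, 0.2981, 0.0365]
tool_rot: [0.999, 0.041, -0.0, 0.0]
ft_force: [-0.2, 1.4, 0.2]
grip_width: 0.0749
grip_force: 0.0
```

Call:
{"method": "tcp_steps", "body": {"increments": {"deltas":[[0, 0, 0.006, 0], [0, 0, 0.005, 0], [0, 0, 0.005, 0], [0, 0, 0.003, 0], [0, 0, 0.002, 0], [0, 0, 0, 0], [0, 0, 0, 0]]}}}

```text
time: 9.9
position: [0.5117, 0.2982, 0.0158]
tool_rot: [0.999, 0.041, -0.0, 0.0]
ft_force: [0.3, -1.1, 0.3]
grip_width: 0.0751
grip_force: 0.0
```

Clear of the plate, so I'll close.

Call:
{"method": "tcp_steps", "body": {"increments": {"deltas":[[0, 0, 0.001, 0], [0, 0, 0, 0], [0, 0, 0, 0], [0, 0, 0, 0], [0, 0, 0, 0], [0, 0, 0, 0], [0, 0, 0, 0], [0, 0, 0, 0], [0, 0, 0, 0], [0, 0, 0, 0]]}, "jaw": 0.03, "clamp_n": 25}}

```text
time: 10.73
position: [0.5119, 0.2983, 0.0151]
tool_rot: [0.999, 0.041, 0.0, -0.0]
ft_force: [0.2, 1.0, 1.6]
grip_width: 0.0447
grip_force: 25.0
```

Call:
{"method": "tcp_steps", "body": {"increments": {"deltas":[[0, 0, 0, 0], [0, 0, 0, 0], [0, 0, -0.004, 0], [0, 0, -0.008, 0], [0, 0, -0.012, 0], [0, 0, -0.016, 0], [0, 0, 0, 0], [0, 0, 0, 0]]}}}

```text
time: 11.4
position: [0.5128, 0.2985, 0.0565]
tool_rot: [0.999, 0.041, 0.002, -0.0]
ft_force: [0.7, -0.2, -1.9]
grip_width: 0.0447
grip_force: 25.0
```

```bash
python3 - <<'E'
from h import *
from rig import robot
o=robot.get_obs();delta(o,[.534,-.274,.12],-.093)
c=robot.camera("side");d=robot.camera("scene")
a=cv2.resize(c["img"][300:420,180:360],None,fx=2.5,fy=2.5);b=cv2.resize(d["img"][150:250,370:450],None,fx=3,fy=3)
cv2.imwrite("pics/p4.png",np.hstack([a,b])[:,:,::-1])
E
```

```text
t 11.4 pos [0.5128 0.2985 0.0565] yaw 0.0828 tool d [-0.026   0.5723 -0.0641] turn 0.1758 q [ 0.34  0.71  1.64 -0.    0.78  1.83] F [ 0.67 -0.25 -1.92]
```

View pics/p4.png

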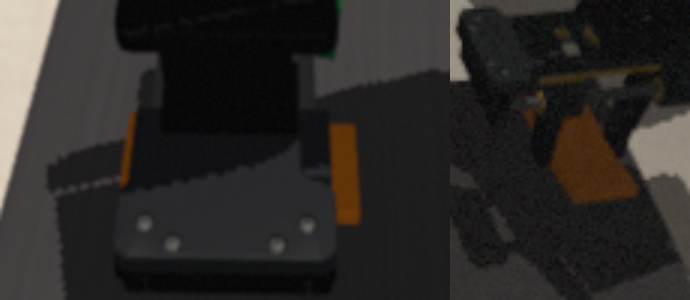

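The tile is gripped about its middle and hangs level, with its ends showing on both sides of the fingers. I'll carry it to the tray.

Call:
{"method": "tcp_steps", "body": {"increments": {"deltas":[[0, 0, -0.02, 0], [0, 0.01, -0.025, 0], [-0.002, 0.02, -0.02, 0], [-0.002, 0.03, 0, 0], [-0.002, 0.035, 0, 0], [-0.002, 0.035, 0, 0], [-0.002, 0.035, 0, 0], [-0.002, 0.035, 0, 0], [-0.002, 0.035, 0, 0], [-0.002, 0.035, 0, 0], [-0.002, 0.035, 0, 0], [-0.002, 0.035, 0, 0], [-0.002, 0.035, 0, 0], [-0.002, 0.035, 0, 0], [-0.002, 0.035, 0, 0], [0, 0.035, 0, 0], [0, 0.035, 0, 0], [0, 0.03, 0, 0], [0, 0.02, 0, 0], [0, 0.01, 0, 0]]}}}

```text
time: 13.17
position: [0.5333, -0.2803, 0.1191]
tool_rot: [0.999, 0.04, 0.0, 0.0]
ft_force: [0.6, -0.1, -1.9]
grip_width: 0.0444
grip_force: 25.0
```

Call:
{"method": "tcp_steps", "body": {"increments": {"deltas":[[0, 0, 0, 0.06], [0, 0, 0, 0.06], [0, 0, 0, 0.056], [0, 0, 0, 0], [0, 0, 0, 0], [0, 0, 0, 0]]}}}

```text
time: 13.67
position: [0.5332, -0.2762, 0.1196]
tool_rot: [0.999, -0.046, -0.0, -0.0]
ft_force: [0.0, 0.0, -1.5]
grip_width: 0.0448
grip_force: 25.0
```

```bash
python3 - <<'E'
from h import *
from rig import robot
delta(robot.get_obs(),[.534,-.274,.0085],-.093)
E
```

```text
t 13.67 pos [ 0.5332 -0.2762  0.1196] yaw -0.0913 tool d [ 0.0007 -0.0021  0.1111] turn 0.0017 q [-0.66  0.63  1.59  0.    0.93  1.  ] F [ 0.03  0.04 -1.52]
```

Call:
{"method": "tcp_steps", "body": {"increments": {"deltas":[[0.0007, -0.0021, 0.015, 0], [0, 0, 0.02, 0], [0, 0, 0.02, 0], [0, 0, 0.02, 0], [0, 0, 0.015, 0], [0, 0, 0.01, 0], [0, 0, 0.004, 0], [0, 0, 0, 0], [0, 0, 0, 0], [0, 0, 0, 0]]}}}

```text
time: 14.5
position: [0.535, -0.2754, 0.0169]
tool_rot: [0.999, -0.046, 0.001, 0.001]
ft_force: [0.3, -1.0, -0.8]
grip_width: 0.0446
grip_force: 25.0
```

```bash
python3 - <<'E'
from h import *
from rig import robot
o=robot.get_obs();delta(o,[.534,-.274,.0085],-.093)
c=robot.camera("side");d=robot.camera("scene")
a=cv2.resize(c["img"][80:200,220:370],None,fx=2.5,fy=2.5);b=cv2.resize(d["img"][170:290,70:210],None,fx=2.5,fy=2.5)
cv2.imwrite("pics/p5.png",np.hstack([a,b])[:,:,::-1])
E
```

```text
t 14.5 pos [ 0.535  -0.2754  0.0169] yaw -0.0929 tool d [-0.0012 -0.0013  0.0084] turn 0.0001 q [-0.66  0.78  1.63  0.    0.73  1.  ] F [ 0.33 -0.99 -0.8 ]
```

View pics/p5.png

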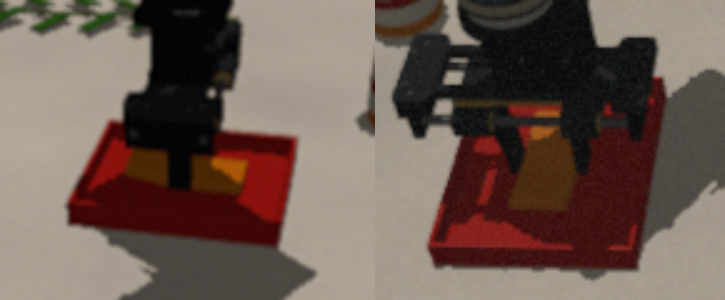

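The tile is inside the tray with clear floor all round. Now I'll lower it gently until it touches.

Call:
{"method": "tcp_steps", "body": {"increments": {"deltas":[[0, 0, 0.002, 0], [0, 0, 0.002, 0], [0, 0, 0.0015, 0], [0, 0, 0.001, 0], [0, 0, 0, 0], [0, 0, 0, 0]]}}}

```text
time: 15.1
position: [0.5342, -0.2749, 0.0093]
tool_rot: [0.999, -0.047, -0.0, -0.0]
ft_force: [-0.5, -1.0, -1.7]
grip_width: 0.0447
grip_force: 25.0
```

Call:
{"method": "tcp_steps", "body": {"increments": {"deltas":[[0, 0, 0.0007, 0], [0, 0, 0.0007, 0], [0, 0, 0, 0], [0, 0, 0, 0]]}}}

```text
time: 15.43
position: [0.5344, -0.275, 0.0081]
tool_rot: [0.999, -0.047, 0.0, 0.0]
ft_force: [0.8, -0.5, -0.9]
grip_width: 0.0447
grip_force: 25.0
```

Call:
{"method": "tcp_steps", "body": {"increments": {"deltas":[[0, 0, 0.0005, 0], [0, 0, 0.0005, 0], [0, 0, 0, 0], [0, 0, 0, 0]]}}}

```text
time: 15.77
position: [0.5344, -0.275, 0.008]
tool_rot: [0.999, -0.047, 0.0, 0.0]
ft_force: [-1.0, 0.6, 5.7]
grip_width: 0.0447
grip_force: 25.0
```

Contact is firm at 5.7 N. I'll release partway and rise straight up.

Call:
{"method": "tcp_steps", "body": {"increments": {"deltas":[[0, 0, 0, 0], [0, 0, 0, 0], [0, 0, 0, 0], [0, 0, 0, 0], [0, 0, 0, 0], [0, 0, 0, 0], [0, 0, 0, 0]]}, "jaw": 0.065}}

```text
time: 16.35
position: [0.5343, -0.2749, 0.0069]
tool_rot: [0.999, -0.047, -0.0, -0.0]
ft_force: [0.1, 0.1, 0.1]
grip_width: 0.065
grip_force: 0.0
```

Call:
{"method": "tcp_steps", "body": {"increments": {"deltas":[[0, 0, -0.003, 0], [0, 0, -0.006, 0], [0, 0, -0.015, 0], [0, 0, -0.025, 0], [0, 0, -0.03, 0], [0, 0, -0.035, 0], [0, 0, -0.03, 0], [-0.03, 0, -0.02, 0], [-0.04, 0, 0, 0], [-0.04, 0, 0, 0], [-0.02, 0, 0, 0], [0, 0, 0, 0], [0, 0, 0, 0], [0, 0, 0, 0]]}}}

```text
time: 17.52
position: [0.4061, -0.2639, 0.1718]
tool_rot: [0.999, -0.047, 0.001, 0.001]
ft_force: [0.2, 1.0, 0.6]
grip_width: 0.0651
grip_force: 0.0
```

```bash
python3 - <<'E'
from h import *
from rig import robot
c=robot.camera("side");d=robot.camera("scene")
a=c["img"];b=cv2.resize(d["img"][170:290,70:210],None,fx=1.7,fy=1.7)
e=np.zeros((420,238,3),np.uint8);e[:b.shape[0],:b.shape[1]]=b
e[210:410]=cv2.resize(d["img"],(238,200))
cv2.imwrite("pics/p6.png",np.hstack([a,e])[:,:,::-1])
for k,n in((c,"side0"),(d,"scene0")):
  for col in("green","blue"):
    for x in(k,load(n)):
        l,s=mask(x,col);print(col,n,s[1:][(s[1:,4]>600)].tolist())
E
```

```text
green side0 [[239, 287, 78, 36, 2035]]
green side0 [[239, 287, 78, 36, 2014]]
blue side0 [[407, 67, 87, 37, 1720], [255, 235, 69, 31, 1441]]
blue side0 [[338, 20, 45, 43, 1720], [407, 67, 69, 37, 1606], [255, 235, 69, 31, 1443]]
green scene0 [[340, 200, 28, 40, 838]]
green scene0 [[340, 200, 28, 40, 829]]
blue scene0 [[0, 92, 51, 48, 1825], [289, 200, 23, 41, 833]]
blue scene0 [[0, 92, 51, 47, 1808], [289, 200, 22, 41, 825]]
```

View pics/p6.png

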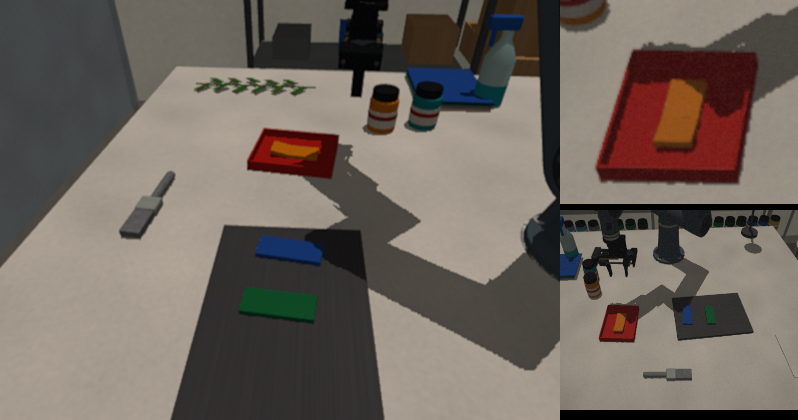

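The amber tile lies on the tray floor, same side up, at side pixel (296,150). Green and blue haven't moved, and the gripper is clear of everything.

```bash
python3 -c "
from rig import robot
print(robot.hand_in())"
```

```text
the job is handed in; nothing more can be done
None
```

I pressed the amber tile's raised end flat and held it for about 1.5 s, which rocked the tile, then laid it same side up on the red tray's floor; the green and blue tiles were not moved, and I handed the job in at about 17.6 s, with no verdict shown.

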